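# Hold down the toaster lever

### The job

Take the whole slice of bread out of the toast rack, stand it in either slot of the toaster and let go of it while the lever is still up. Then press the toaster's lever down past its first two clicks to the third, where the bread is fully lowered; the lever springs back and does not latch, so finish while still holding it down there with the gripper. Leave the half slice in the rack and everything else where it is.

Things in the scene. Friction and masses are not known exactly. Their poses are not given: they have to be found in the camera images.
- slice_center (a point): Centre of the whole slice of bread: rigid, 92 mm wide (its x) by 16 mm thick (its y) by 96 mm tall (its z), 30 to 65 g. It stands upright in one of the two bays of the toast rack, its foot 8 mm above the table, so that its top is at 104 mm; pinch it across its thickness near the top. The rack's wires beside it reach 52 mm above the table.
- toaster: Two-slot toaster, fixed to the table, steel sides and white ends, 270 mm long (its x) by 170 wide (its y) by 180 mm tall; origin at the centre of its underside. Its lever sticks out of the end that faces its -x, towards the robot. The two slots run along its x.
- slot_left (a point): Middle of the mouth of the slot on the toaster's +y side, at the toaster's top (180 mm above the table). Each slot is 130 mm long (toaster x) and 30 mm wide (toaster y). With the lever up, a slice that stands on the carriage inside has its foot 126 mm above the table, 54 mm down in the slot, and sticks out 42 mm above the toaster. The carriage yields downwards if pushed with more than about 5 N.
- slot_right (a point): The same for the slot on the toaster's -y side.
- lever_pad (a point): Point on the top face of the lever's black tab, where to press, 22 mm out from the toaster's end face. It moves with the lever: 168 mm above the table when up, 120 mm at the third click. The tab is 38 mm wide (toaster y), sticks out from 2 to 38 mm from the end face (toaster x) and is 12 mm thick.
- lever (a joint): How far the lever is pressed straight down, in m: 0 is up, the clicks (detents) are at 0.016, 0.032 and 0.048, hard stop at 0.052. It carries the bread down with it. A spring drives it back up from anywhere when let go; pressing takes about 4 to 12 N (it rises after each click and drops before the next), holding at the third click about 8 N.
- rack: Fixed steel toast rack, base 110 mm (its x) by 135 mm (its y) by 8 mm; origin at the centre of its underside. Two bays, at y = +45 mm and y = -45 mm, each between a pair of wire hoops; slices stand in them along its x. Which bay has the whole slice varies. A centre hoop is 48 mm high.
- half_slice_center (a point): Centre of the half slice in the other bay: 92 mm by 16 mm thick and only 50 mm tall. Leave it there.
- kettle: Chrome kettle, 170 mm across, 207 mm tall over its handle, spout to its -x; origin at the centre of its underside. Leave it.
- jar: Glass swing-top jar, 84 mm across, 145 mm tall; origin under its centre. Leave it.
- saucer: Stoneware saucer, 136 mm across, 18 mm tall; origin under its centre. Leave it.
- egg_cup: White egg cup, 44 mm across, 62 mm tall; origin under its centre. Leave it.
- butter_dish: White covered butter dish, 110 by 160 mm, 70 mm tall; origin under its centre. Leave it.
- mug: White mug, 80 mm across, 80 mm tall, handle to its +y; origin under its centre. Leave it.

How it is judged:
On the way:
1. the whole slice stands in a slot of the toaster, let go of, with the lever up (z of slice_center in the frame of toaster between 0.155 and 0.182 m and x of slice_center in the frame of toaster between -0.035 and 0.035 m and y of slice_center in the frame of toaster between -0.06 and 0.06 m and angle between slice_center's own z axis and vertical below 0.4 rad and distance between the grasp point and slice_center above 0.08 m and value of joint lever below 0.007 m), for 0.2 s.
At the end, for the whole second after the job is handed in: The lever is held down more than 44 mm (third click) by the robot's own push of over 2 N, and the whole slice stands lowered in a toaster slot: centre under 140 mm above the toaster's underside, within 35 mm of the slots' middle along them, leaning under 0.4 rad (value of joint lever above 0.044 m and contact force between any of the fingers, the arm and lever above 2 N and z of slice_center in the frame of toaster below 0.14 m and x of slice_center in the frame of toaster between -0.035 and 0.035 m and y of slice_center in the frame of toaster between -0.06 and 0.06 m and angle between slice_center's own z axis and vertical below 0.4 rad); the arm keeps its last pose, push and grip.
It fails at once if the half slice or another bystander is moved by more than 30 mm (distance of any of half_slice_center, kettle, jar, saucer, egg_cup, butter_dish, mug from where it was at the start of the episode above 0.03 m).
It also fails if it takes over 54 s, if anything falls off the work surface, if the arm or the gripper's body presses on something with over 40 N, if the wrist force passes 120 N, or if a joint passes its speed limit or range.

### The arm

A 7-joint arm with a two-finger parallel gripper is mounted at the origin on the work surface. World frame = base frame: x ahead of the robot, y to its left, z up, the work surface at z = 0. Lengths are in m, angles in rad, forces in N, time in s.
With the tool pointing down it reaches from about 0.425 to 0.95 m from the base axis. Payload 4.7 kg.
Tool frame: the origin (TCP) lies at the very end of the fingers, on their centre line; the grasp point (between the pads) lies 19 mm behind it; y points along the fingers, x is the direction in which the jaws open and shut, and the axes are right-handed (so a half turn about y gives the same grasp; the last joint's range is limited). The gripper opens to 85 mm and grips with 20 to 120 N. Pads are 22 mm wide; open, the fingers measure 114 mm over their backs; the gripper's body (76 mm by 85 mm) begins 54 mm behind the grasp point. The pads swing forward as they close: fully open they stand 13 mm farther back than shut.
Start: joints at [1.245, 0.469, -0.049, 1.532, 0.024, 1.141, -0.082], TCP at [0.197, -0.645, 0.231] pointing down, gripper open.
Joint ranges: [-2.59, 2.59], [-0.33, 1.99], [-1.39, 1.29], [0.1, 2.45], [-1.04, 4.18], [0.21, 1.99], [-2.66, 2.66]. Speed limits (rad/s): [2.57, 2.57, 3.14, 3.14, 3.14, 3.14, 3.14].

### API

Orientations are given as a unit quaternion [w, x, y, z].
In Python, from plant import env gives the robot as it stands. The module is installed in compiled form; this text tells all that it offers.
- The arm moves only by the tool servo_tool, never from a script. Its argument "targets" is a list of rows, each an object of numbers: "dx", "dy", "dz": the shift along the tool's x, y, z in mm; "roll": the turn about the tool's y in degrees. In form: [{"dx": .., "dy": .., "dz": .., "roll": ..}, ...]. A call has 1 to 10 rows; each row is the pose to reach, as a shift and turn from the pose measured when the call began, along the tool's axes at that moment; what a row does not reach only later rows make up. A row lasts 1/10 s, in which the tool goes at most 50 mm and 8.59 degrees, less where a joint would pass 70% of its speed; a pose out of reach is approached as far as the arm can. A call with a gripper value outside its range is refused whole. "gripper" is the finger opening in mm, from 0 to 85.4, set as the call begins (left out, the last holds). The fingers move at their own pace and stop on an object; "newtons" is the grip in N (left out, the last holds). Time passes only in rows, so rows that repeat a pose let the fingers close. It gives the time, the measured TCP pose, the force and the opening at its end, in the units of the state.
- env.read_state(): the state, without advancing time (a new reading comes with each control period).
- env.camera(name): name is "scene" or "top"; returns a dict with "img" (480x640x3 uint8, red, green, blue), "camera_matrix" (3x3 intrinsics, pixels), "D" ([k1, k2, p1, p2, k3] as OpenCV has them; the pictures are not rectified), "rvec" (rotation vector, rad) and "tvec" (3), from world to camera coordinates, as OpenCV has them. Camera axes: x right, y down, z forward; pixel columns grow to the right and rows downward; lengths in m; the calibration is good to about 2 mm. A picture is of the moment at which its call begins. There is no depth.
- env.close_job(): hands the job in, once; it reports no verdict.
The state is a dict: "clock": time; "joint_pos": joint angles; "joint_velocities": joint speeds; "tau": joint torques, N m; "position": TCP position; "orientation": TCP orientation; "ft_force": force on the tool from outside, world axes, zero at the start; "ft_torque": the same for the moment, N m; "width": finger opening in m.
Only numpy, scipy, OpenCV 4.12 (cv2) and the standard library are available. Lean on these libraries where they do the work, as an engineer would, in place of code of your own. Each camera call takes 0.05 s, during which the arm holds its last target.

## Working session

There is one attempt and no reset: what is moved stays moved. The work goes in short steps, Python scripts to look and compute and a tool call to move; the robot and the scene stay as the last step left them, time stands still between calls to the robot, and variables do not carry over. Pictures are saved under pics/ and viewed, and the job is handed in when it is done.

Besides the shell and the picture viewer there is one more tool, called after "Emit:" by a JSON object that holds its "api" and its "payload", one argument or row to a line. servo_tool: Moves the arm, as the interface text tells. Its arguments: {"type":"object","properties":{"targets":{"type":"array","items":{"type":"object","properties":{"dx":{"type":"number"},"dy":{"type":"number"},"dz":{"type":"number"},"roll":{"type":"number"}}}},"gripper":{"type":"number"},"newtons":{"type":"number"}},"required":["targets"]}

```bash
mkdir -p pics
python3 - <<'E'
from plant import env
import cv2
s=env.read_state()
for k in s: print(k,s[k])
for n in("scene","top"):
    c=env.camera(n); cv2.imwrite(f"pics/{n}0.png",c["img"][:,:,::-1]); print(n,c["camera_matrix"],c["D"],c["rvec"],c["tvec"])
E
```

```text
clock 0.0
joint_pos [ 1.24507003  0.46944515 -0.04859458  1.53367287  0.02411128  1.14100417
 -0.08233367]
joint_velocities [ 1.64521297e-04  9.91768444e-05  6.88595753e-04 -1.64454653e-04
 -2.90770452e-04 -1.29115355e-03  1.39872044e-04]
tau [ 1.74042825e-04 -5.10310686e+01 -4.63796372e-02 -2.37709934e+01
  1.07318326e-02  7.64157594e-03  2.94646713e-05]
position [ 0.19726741 -0.64492882  0.23026784]
orientation [ 0.5688232  -0.56805293  0.42113733 -0.41999926]
ft_force [-0.25725044 -0.02042208  0.60771846]
ft_torque [ 0.01719342 -0.01659611 -0.01385388]
width 0.08536331505162939
scene [[567.48442198   0.         312.90445213]
 [  0.         567.48442198 235.5245978 ]
 [  0.           0.           1.        ]] [0.04576108 0.         0.         0.         0.        ] [ 0.82297175  2.41262973 -1.2317972 ] [ 0.38487986 -0.08216633  1.83688493]
top [[507.58914624   0.         324.8745287 ]
 [  0.         507.58914624 240.03693683]
 [  0.           0.           1.        ]] [-0.09590125  0.          0.          0.          0.        ] [ 2.06514357 -2.13693331  0.23617089] [0.04502938 0.55707073 1.12569058]
```

View pics/scene0.png

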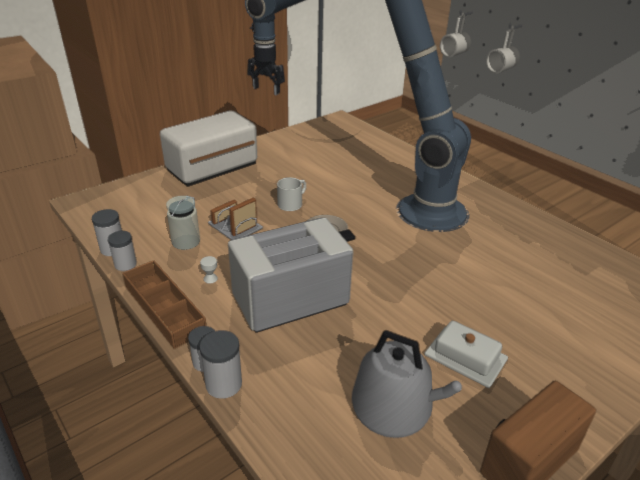

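View pics/top0.png

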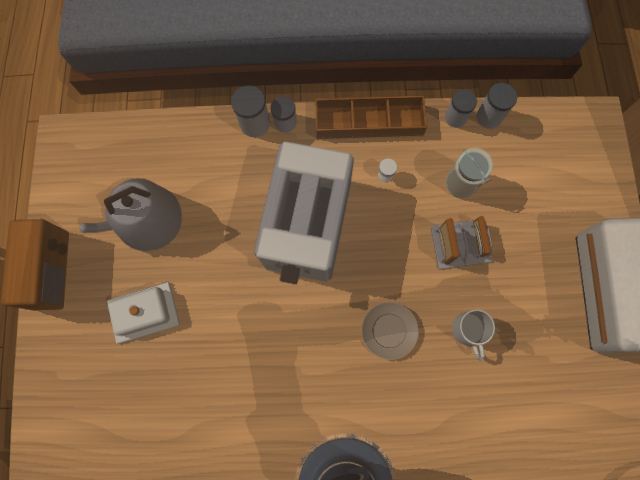

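```bash
cat > h.py <<'E'
import numpy as np, cv2
from plant import env
def cam(n):
    c=env.camera(n); c["R"]=cv2.Rodrigues(np.array(c["rvec"]))[0]; return c
def proj(c,P):
    return cv2.projectPoints(np.array(P,float).reshape(-1,1,3),c["rvec"],c["tvec"],c["camera_matrix"],np.array(c["D"]))[0].reshape(-1,2)
def back(c,uv,z):
    p=cv2.undistortPoints(np.array(uv,float).reshape(-1,1,2),c["camera_matrix"],np.array(c["D"])).reshape(-1,2)
    d=np.c_[p,np.ones(len(p))]@c["R"]; o=-c["R"].T@np.array(c["tvec"]).ravel()
    z=np.broadcast_to(z,len(p))
    return o+d*((z-o[2])/d[:,2])[:,None]
def crop(c,x0,y0,x1,y1,k,name):
    im=cv2.resize(c["img"][y0:y1,x0:x1,::-1],None,fx=k,fy=k,interpolation=cv2.INTER_CUBIC)
    cv2.imwrite(name,im)
E
python3 - <<'E'
from h import *
t=cam("top"); s=cam("scene")
print(-t["R"].T@t["tvec"], proj(t,[[0,0,0],[.2,-.645,.23],[.5,0,0],[.5,-.2,0]]))
crop(t,240,130,370,300,4.5/1.3,"pics/t_toaster.png")
crop(t,425,205,505,280,8,"pics/t_rack.png")
crop(s,200,180,280,250,8,"pics/s_rack.png")
crop(s,220,205,370,335,4.5,"pics/s_toaster.png")
E
```

```text
[0.29245952 0.02853945 1.22196057] [[344.69890735 485.2896991 ]
 [668.6395613  385.7557771 ]
 [336.46214324 268.7464793 ]
 [418.09362716 265.8745551 ]]
```

View pics/t_toaster.png

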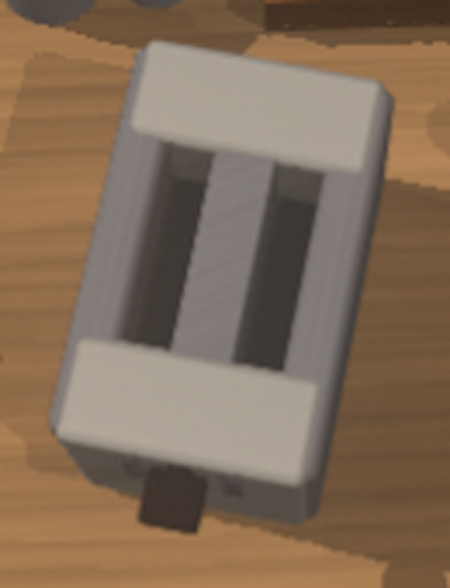

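View pics/t_rack.png

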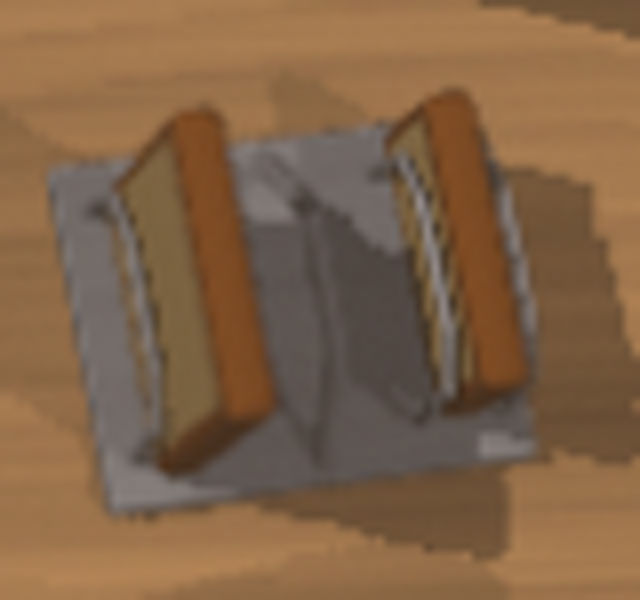

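View pics/s_rack.png

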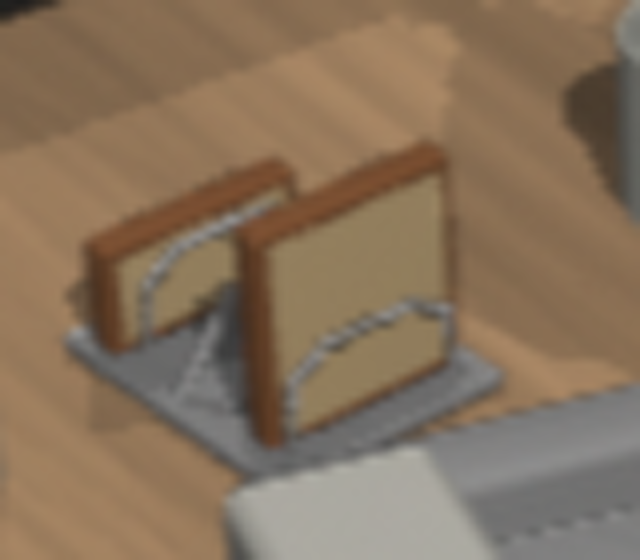

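View pics/s_toaster.png

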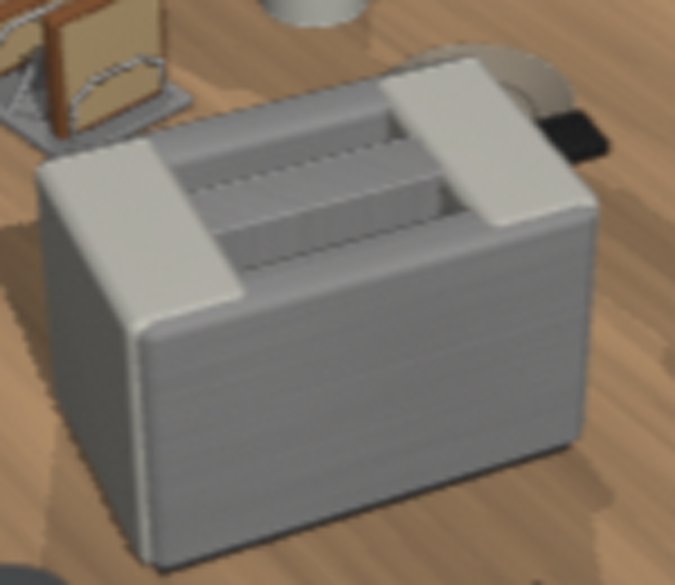

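Run:
```python
from h import *
t=cam("top"); s=cam("scene")
f=lambda P:np.array(P)/8+[425,205]
A=back(t,f([(178,112),(220,110),(270,408),(228,420)]),.104)
B=back(s,np.array([(242,240),(266,250),(445,165),(428,143)])/8+[200,180],.104)
for X in(A,B):
    print(np.round(X,4)); print("cen",X.mean(0))
print("yawA",np.degrees(np.arctan2(*((A[0]+A[1]-A[2]-A[3])[[1,0]]))),"yawB",np.degrees(np.arctan2(*((B[0]+B[1]-B[2]-B[3])[[1,0]]))))
R=back(t,f([(48,172),(395,125),(538,455),(112,512)]),.008)
print("rackbase",R, R.mean(0),np.linalg.norm(R[0]-R[3]),np.linalg.norm(R[2]-R[3]))
print("h",back(t,f([(430,95),(468,92),(522,385),(480,400)]),.058))
k=4.5/1.3
g=lambda P:np.array(P)/k+[240,130]
S=back(t,g([(165,142),(215,152),(172,352),(122,342)]),.18);print("L",S,S.mean(0))
S2=back(t,g([(275,162),(325,170),(285,370),(232,360)]),.18);print("R",S2,S2.mean(0))
W=back(t,g([(133,132),(362,170),(318,382),(80,340)]),.18);print("W",W,W.mean(0))
T=back(t,g([(138,522),(195,533),(208,477),(150,465)]),.168);print("lev",T,T.mean(0))
O=back(t,g([(150,40),(388,88),(305,485),(55,430)]),.18);print("O",O,O.mean(0))
T=back(s,np.array([(238,285),(215,225),(445,180),(480,225)])/4.5+[220,205],.18);print(T)
q=np.array([(35,170),(130,330),(600,208),(475,60)])/4.5+[220,205];T=back(s,q,.18);print("sceneO",T,T.mean(0))
q=np.array([(570,163),(608,150),(578,110),(540,120)])/4.5+[220,205];T=back(s,q,.168);print("slev",T,T.mean(0))
```

```text
[[ 0.5886 -0.2559  0.104 ]
 [ 0.5888 -0.2681  0.104 ]
 [ 0.5015 -0.2745  0.104 ]
 [ 0.4985 -0.2622  0.104 ]]
cen [ 0.54434319 -0.26516307  0.104     ]
[[ 0.5971 -0.2492  0.104 ]
 [ 0.5937 -0.2385  0.104 ]
 [ 0.511  -0.248   0.104 ]
 [ 0.5076 -0.2646  0.104 ]]
cen [ 0.55233823 -0.25007417  0.104     ]
yawA 4.104365189668712 yawB 8.227585240158584
rackbase [[ 0.59617511 -0.23797974  0.008     ]
 [ 0.60759665 -0.34828921  0.008     ]
 [ 0.50176879 -0.38239886  0.008     ]
 [ 0.48907538 -0.2490609   0.008     ]] [ 0.54865398 -0.30443218  0.008     ] 0.10767145607279788 0.13394079077166673
h [[ 0.60354348 -0.34436336  0.058     ]
 [ 0.60410041 -0.35603837  0.058     ]
 [ 0.51423877 -0.36288054  0.058     ]
 [ 0.51020485 -0.34981107  0.058     ]]
L [[0.68857851 0.10212042 0.18      ]
 [0.68072606 0.07077783 0.18      ]
 [0.55218929 0.10003138 0.18      ]
 [0.55957546 0.13057016 0.18      ]] [0.62026733 0.10087495 0.18      ]
R [[0.67270368 0.03329239 0.18      ]
 [0.6662866  0.00214911 0.18      ]
 [0.5384813  0.03136103 0.18      ]
 [0.54587585 0.06348567 0.18      ]] [0.60583686 0.032572
[... 415 characters left out ...]
69322  0.18      ]
 [ 0.71992701 -0.03988456  0.18      ]
 [ 0.46715709  0.02166054  0.18      ]
 [ 0.50600471  0.17191271  0.18      ]] [0.6128672  0.06609548 0.18      ]
[[0.7035749  0.12183413 0.18      ]
 [0.68467951 0.0735584  0.18      ]
 [0.56382082 0.11523744 0.18      ]
 [0.57384563 0.15730442 0.18      ]]
sceneO [[ 0.73435777 -0.02475716  0.18      ]
 [ 0.76642322  0.11866472  0.18      ]
 [ 0.51369417  0.18422439  0.18      ]
 [ 0.47797466  0.03518606  0.18      ]] [0.62311245 0.0783295  0.18      ]
slev [[0.48875357 0.13194605 0.168     ]
 [0.46388881 0.13539925 0.168     ]
 [0.45178666 0.09610453 0.168     ]
 [0.47538966 0.09063158 0.168     ]] [0.46995468 0.11352035 0.168     ]
```

Run:
```python
from h import *
t=cam("top"); s=cam("scene")
k=4.5/1.3
g=lambda P:(np.array(P)+.5)/k-.5+[240,130]
g2=lambda P:(np.array(P)+.5)/4.5-.5+[220,205]
f=lambda P:(np.array(P)+.5)/8-.5+[425,205]
f2=lambda P:(np.array(P)+.5)/8-.5+[200,180]
def tri(a,b):
    P=[np.c_[c["R"],np.ravel(c["tvec"])] for c in(t,s)]
    u=[cv2.undistortPoints(np.array(x,float).reshape(-1,1,2),c["camera_matrix"],np.array(c["D"])).reshape(-1,2).T for x,c in((a,t),(b,s))]
    X=cv2.triangulatePoints(P[0],P[1],*u); X=(X[:3]/X[3]).T
    print(np.round(X,4)); print(np.round(proj(t,X)-a,2).tolist(),np.round(proj(s,X)-b,2).tolist())
tri(g([(388,88),(150,40),(55,430),(305,485)]),g2([(35,170),(130,330),(600,208),(475,60)]))
tri(g([(138,522),(195,533)]),g2([(608,150),(578,110)]))
tri(f([(178,112),(270,408)]),f2([(266,250),(428,143)]))
# white block inner edges
print(np.ravel(s["R"].T@s["tvec"])*-1)
print(proj(s,[[0,0,0]]),proj(t,[[0,0,0]]))
```

```text
[[ 0.7263 -0.0404  0.1681]
 [ 0.7624  0.1115  0.1741]
 [ 0.5075  0.1745  0.1726]
 [ 0.4692  0.0226  0.171 ]]
[[0.2, -0.25], [0.19, -0.23], [-0.4, 0.41], [-0.12, 0.13]] [[0.28, 0.09], [0.29, 0.08], [-0.5, -0.06], [-0.14, -0.02]]
[[0.453  0.1243 0.1579]
 [0.4447 0.0891 0.1621]]
[[0.38, -0.39], [0.47, -0.5]] [[0.45, 0.05], [0.56, 0.07]]
[[ 0.5892 -0.2547  0.0965]
 [ 0.5032 -0.2747  0.099 ]]
[[-0.83, 1.05], [-0.09, 0.12]] [[-1.02, -0.37], [-0.11, -0.03]]
[1.26352372 0.96742407 0.99831286]
[[432.05841588 210.0869354 ]] [[344.69890735 485.2896991 ]]
```

```bash
cat >> h.py <<'E'
from scipy.spatial.transform import Rotation as Ro
def go(p,yaw,slot=None):
    """shift to put TCP at p, tool down with jaw axis along +-(-sin yaw,cos yaw); yaw deg"""
    s=env.read_state(); q=s["orientation"]; R=Ro.from_quat([q[1],q[2],q[3],q[0]]).as_matrix()
    d=R.T@(np.array(p)-s["position"])*1000
    x=R[:,0]; a=np.degrees(np.arctan2(x[1],x[0])); want=yaw+90
    e=(want-a+90)%180-90
    print("clock",round(s["clock"],2),"pos",np.round(s["position"],4),"jawyaw",round(a,1),"toolY",np.round(R[:,1],3),"F",np.round(s["ft_force"],1),"w",round(s["width"]*1000,1))
    print("dx dy dz",np.round(d,1),"roll",round(-e,1),"j7",round(s["joint_pos"][6],2))
E
python3 - <<'E'
from h import *
go([.545,-.263,.20],5); go([.545,-.263,.07],5)
s=env.read_state();q=s["orientation"]; print(Ro.from_quat([q[1],q[2],q[3],q[0]]).as_matrix().round(3))
t=cam("top");print(back(t,[(472,165),(475,328),(590,225)],[.145,.08,.15]))
E
```

```text
clock 0.4 pos [ 0.1974 -0.6454  0.2312] jawyaw -73.0 toolY [-0.  0. -1.] F [ 0.1  0.6 -0.6] w 85.4
dx dy dz [-264.    31.2  444.2] roll 12.0 j7 -0.08
clock 0.4 pos [ 0.1974 -0.6454  0.2312] jawyaw -73.0 toolY [-0.  0. -1.] F [ 0.1  0.6 -0.6] w 85.4
dx dy dz [-264.   161.2  444.2] roll 12.0 j7 -0.08
[[ 0.293 -0.     0.956]
 [-0.956  0.     0.293]
 [-0.    -1.     0.   ]]
[[ 0.70282465 -0.31405051  0.145     ]
 [ 0.34056615 -0.3034768   0.08      ]
 [ 0.55222639 -0.56785688  0.15      ]]
```

Emit:
{"api": "servo_tool", "payload": {
  "targets": [
    {"dx": -10, "dy": 0, "dz": 15, "roll": 1},
    {"dx": -30, "dy": 0, "dz": 50, "roll": 3},
    {"dx": -55, "dy": 0, "dz": 90, "roll": 5},
    {"dx": -80, "dy": 0, "dz": 135, "roll": 7},
    {"dx": -110, "dy": 0, "dz": 180, "roll": 8},
    {"dx": -135, "dy": 0, "dz": 225, "roll": 10},
    {"dx": -160, "dy": 0, "dz": 270, "roll": 11},
    {"dx": -185, "dy": 0, "dz": 315, "roll": 12},
    {"dx": -210, "dy": 0, "dz": 350, "roll": 12},
    {"dx": -225, "dy": 0, "dz": 375, "roll": 12}
  ],
  "gripper": 70,
  "newtons": 40
}}

```text
clock: 1.45
position: [0.4929, -0.3164, 0.2316]
orientation: [0.523, -0.522, 0.476, -0.476]
ft_force: [-0.4, -0.2, 0.9]
width: 0.0701
```

Run:
```python
from h import *
go([.545,-.263,.20],5)
```

```text
clock 1.45 pos [ 0.4929 -0.3164  0.2316] jawyaw -84.7 toolY [ 0.001  0.001 -1.   ] F [-0.4 -0.2  0.9] w 70.1
dx dy dz [-48.4  31.8  56.7] roll 0.3 j7 -1.04
```

Good tracking. Approach above the slice and check with the camera.

Emit:
{"api": "servo_tool", "payload": {
  "targets": [
    {"dx": -12, "dy": 8, "dz": 14},
    {"dx": -24, "dy": 16, "dz": 28},
    {"dx": -36, "dy": 24, "dz": 42},
    {"dx": -48, "dy": 32, "dz": 57},
    {"dx": -48, "dy": 45, "dz": 57},
    {"dx": -48, "dy": 60, "dz": 57},
    {"dx": -48, "dy": 75, "dz": 57},
    {"dx": -48, "dy": 85, "dz": 57},
    {"dx": -48, "dy": 92, "dz": 57},
    {"dx": -48, "dy": 92, "dz": 57}
  ]
}}

```text
schema error: expected keys dx, dy, dz, roll
```

Run:
```python
from h import *
go([.545,-.263,.07],5)
t=cam("top"); s=cam("scene")
crop(t,380,150,540,300,5,"pics/t1.png"); crop(s,170,130,300,250,6,"pics/s1.png")
```

```text
clock 1.45 pos [ 0.4929 -0.3164  0.2316] jawyaw -84.7 toolY [ 0.001  0.001 -1.   ] F [-0.4 -0.2  0.9] w 70.1
dx dy dz [-48.2 161.8  56.5] roll 0.3 j7 -1.04
```

View pics/t1.png

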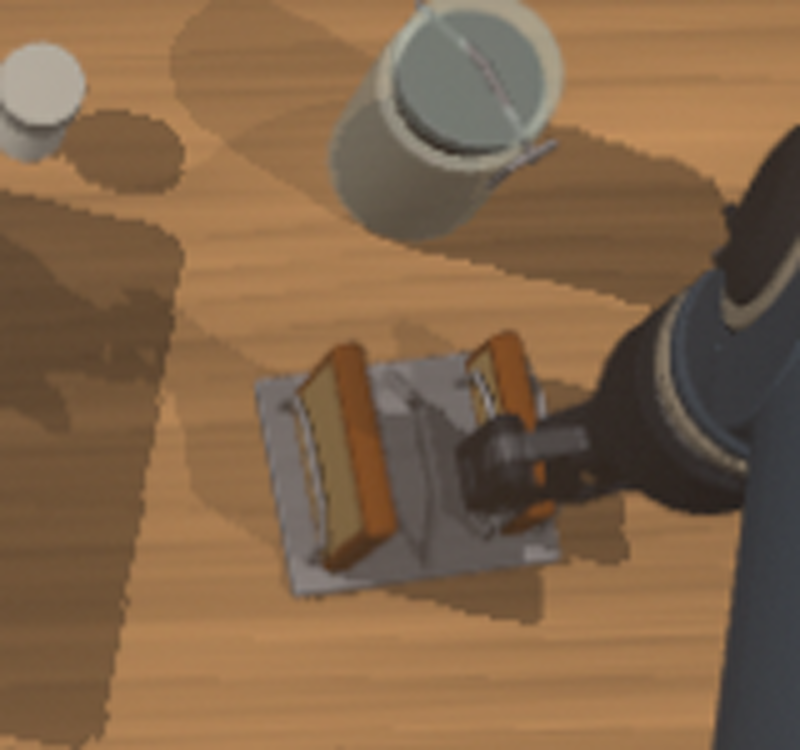

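View pics/s1.png

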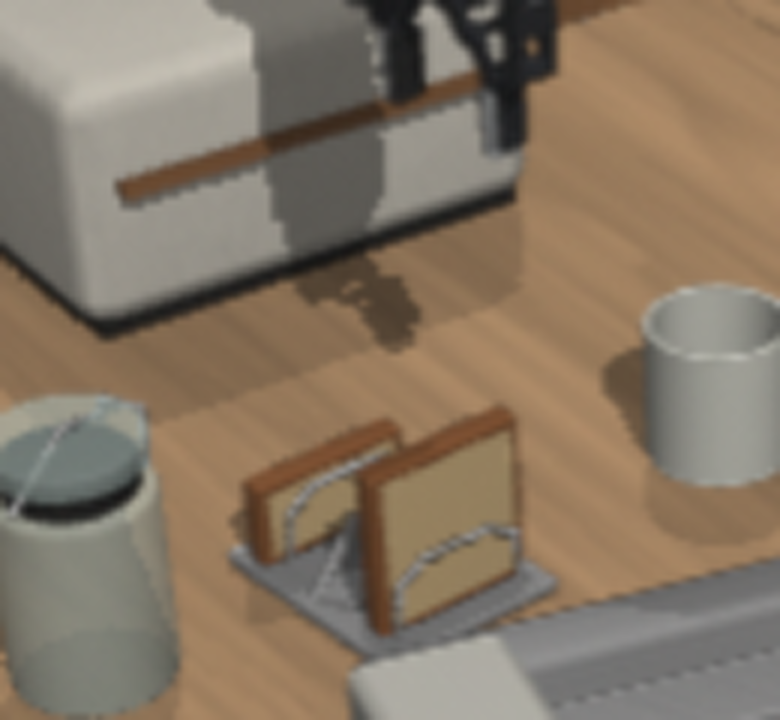

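Run:
```python
from h import *
s=cam("scene"); go([.545,-.263,.12],5)
p=np.array([.4929,-.3164,.2316]); 
x=np.array([-.092,.996,0])
print(proj(s,[p,p+[0,0,.01],p+x*.042,p-x*.042,p+x*.042+[0,0,.01],p-x*.042+[0,0,.01]])*6-np.array([170,130])*6)
```

```text
clock 1.6 pos [ 0.4922 -0.3179  0.2314] jawyaw -84.7 toolY [ 0.001  0.001 -1.   ] F [-0.5 -0.4  0.8] w 69.9
dx dy dz [-49.7 111.5  57.6] roll 0.3 j7 -1.03
[[454.85205955 128.02353684]
 [453.67407127 109.36848537]
 [509.25469973 158.47042688]
 [402.00333375  98.43821874]
 [508.26057284 139.65188116]
 [400.65180941  79.94421286]]
```

Emit:
{"api": "servo_tool", "payload": {
  "targets": [
    {"dx": -12, "dy": 8, "dz": 14, "roll": 0},
    {"dx": -24, "dy": 16, "dz": 28, "roll": 0},
    {"dx": -36, "dy": 24, "dz": 42, "roll": 0},
    {"dx": -48, "dy": 32, "dz": 57, "roll": 0},
    {"dx": -48, "dy": 45, "dz": 57, "roll": 0},
    {"dx": -48, "dy": 60, "dz": 57, "roll": 0},
    {"dx": -48, "dy": 75, "dz": 57, "roll": 0},
    {"dx": -48, "dy": 85, "dz": 57, "roll": 0},
    {"dx": -48, "dy": 92, "dz": 57, "roll": 0},
    {"dx": -48, "dy": 92, "dz": 57, "roll": 0}
  ]
}}

```text
clock: 2.6
position: [0.5435, -0.265, 0.1383]
orientation: [0.523, -0.523, 0.477, -0.476]
ft_force: [-0.8, 0.2, -0.3]
width: 0.07
```

Run:
```python
from h import *
go([.545,-.263,.07],5)
t=cam("top"); s=cam("scene")
crop(t,380,150,540,300,5,"pics/t2.png"); crop(s,170,130,300,250,6,"pics/s2.png")
```

```text
clock 2.6 pos [ 0.5435 -0.265   0.1383] jawyaw -84.7 toolY [-0.001  0.001 -1.   ] F [-0.8  0.2 -0.3] w 70.0
dx dy dz [-1.8 68.3  1.7] roll 0.3 j7 -1.19
```

View pics/t2.png

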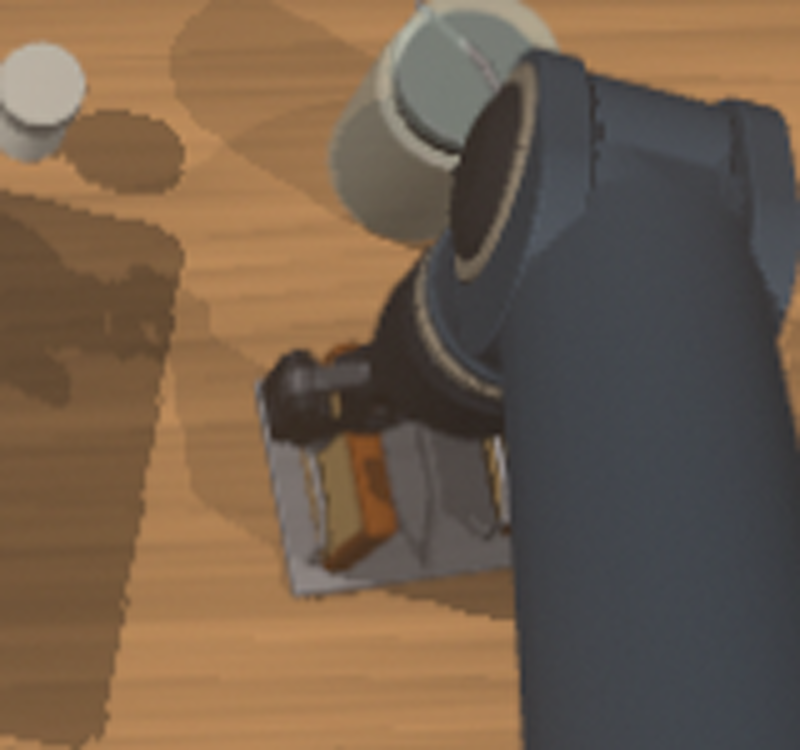

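View pics/s2.png

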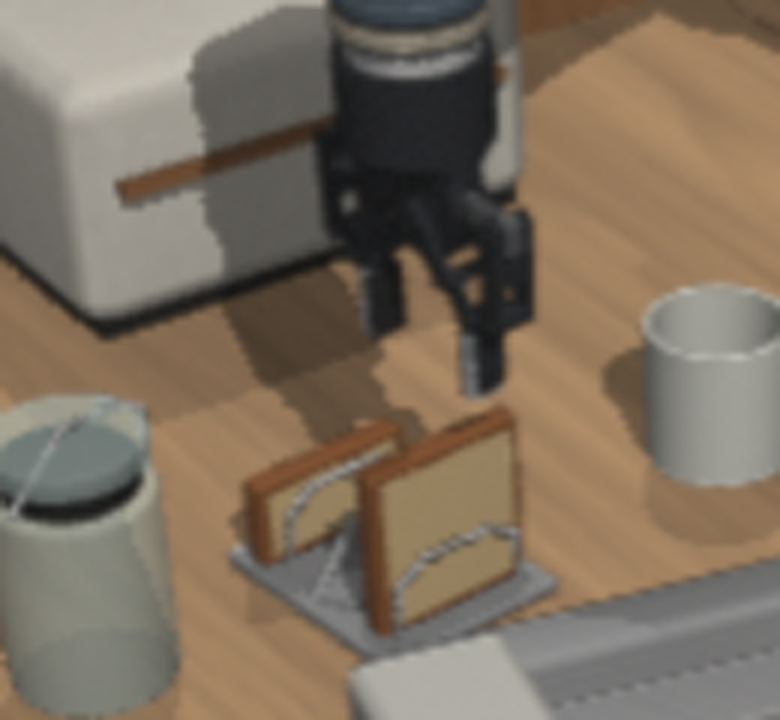

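Emit:
{"api": "servo_tool", "payload": {
  "targets": [
    {"dx": -2, "dy": 10, "dz": 2, "roll": 0},
    {"dx": -2, "dy": 22, "dz": 2, "roll": 0},
    {"dx": -2, "dy": 35, "dz": 2, "roll": 0},
    {"dx": -2, "dy": 48, "dz": 2, "roll": 0},
    {"dx": -2, "dy": 58, "dz": 2, "roll": 0},
    {"dx": -2, "dy": 66, "dz": 2, "roll": 0},
    {"dx": -2, "dy": 68, "dz": 2, "roll": 0},
    {"dx": -2, "dy": 68, "dz": 2, "roll": 0}
  ]
}}

```text
clock: 3.5
position: [0.5465, -0.2628, 0.0714]
orientation: [0.523, -0.522, 0.476, -0.476]
ft_force: [-0.4, 0.0, 1.0]
width: 0.0701
```

Emit:
{"api": "servo_tool", "payload": {
  "targets": [
    {"dx": 0, "dy": 0, "dz": 0, "roll": 0},
    {"dx": 0, "dy": 0, "dz": 0, "roll": 0},
    {"dx": 0, "dy": 0, "dz": 0, "roll": 0},
    {"dx": 0, "dy": 0, "dz": 0, "roll": 0},
    {"dx": 0, "dy": 0, "dz": 0, "roll": 0},
    {"dx": 0, "dy": 0, "dz": 0, "roll": 0},
    {"dx": 0, "dy": 0, "dz": 0, "roll": 0},
    {"dx": 0, "dy": 0, "dz": 0, "roll": 0}
  ],
  "gripper": 5,
  "newtons": 30
}}

```text
clock: 4.3
position: [0.5467, -0.2629, 0.0716]
orientation: [0.523, -0.522, 0.476, -0.476]
ft_force: [-0.6, -0.2, 2.2]
width: 0.0152
```

Run:
```python
from h import *
go([.545,-.263,.27],5)
s=cam("scene"); crop(s,170,130,300,250,6,"pics/s3.png")
```

```text
clock 4.3 pos [ 0.5467 -0.2629  0.0716] jawyaw -84.7 toolY [ 0.001  0.    -1.   ] F [-0.6 -0.2  2.2] w 15.2
dx dy dz [-1.000e-01 -1.984e+02 -1.400e+00] roll 0.3 j7 -1.21
```

View pics/s3.png

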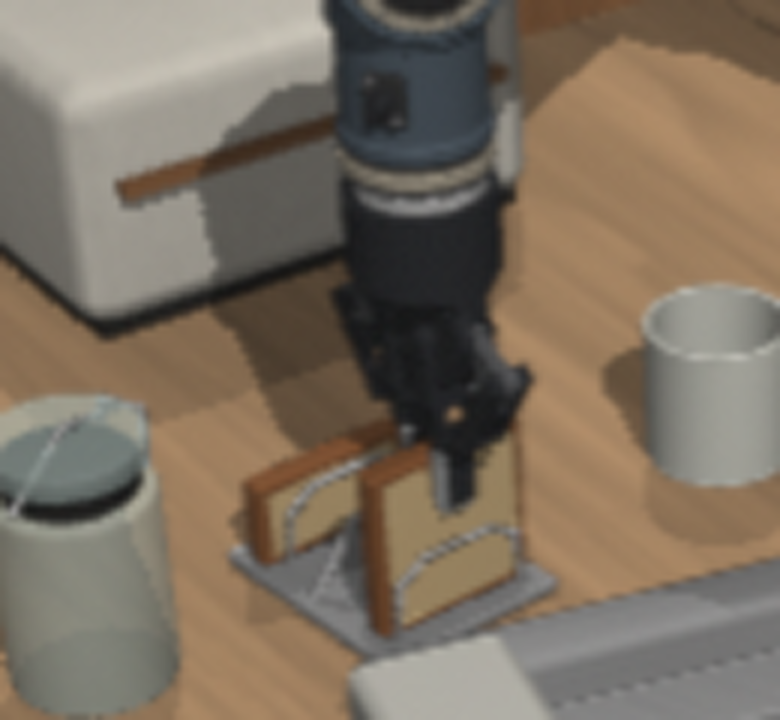

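Emit:
{"api": "servo_tool", "payload": {
  "targets": [
    {"dx": 0, "dy": -6, "dz": 0, "roll": 0},
    {"dx": 0, "dy": -18, "dz": 0, "roll": 0},
    {"dx": 0, "dy": -35, "dz": 0, "roll": 0},
    {"dx": 0, "dy": -60, "dz": 0, "roll": 0},
    {"dx": 0, "dy": -90, "dz": 0, "roll": 0},
    {"dx": 0, "dy": -120, "dz": 0, "roll": 0},
    {"dx": 0, "dy": -150, "dz": 0, "roll": 0},
    {"dx": 0, "dy": -175, "dz": 0, "roll": 0},
    {"dx": 0, "dy": -195, "dz": 0, "roll": 0},
    {"dx": 0, "dy": -205, "dz": 0, "roll": 0}
  ]
}}

```text
clock: 5.35
position: [0.5471, -0.2632, 0.2797]
orientation: [0.524, -0.522, 0.475, -0.478]
ft_force: [-0.9, -0.6, -0.4]
width: 0.0158
```

Run:
```python
from h import *
go([.606,.033,.28],-13)
s=cam("scene"); crop(s,170,80,330,200,5,"pics/s4.png")
```

```text
clock 5.35 pos [ 0.5471 -0.2632  0.2797] jawyaw -84.7 toolY [ 0.005 -0.001 -1.   ] F [-0.9 -0.6 -0.4] w 15.8
dx dy dz [-289.4   -0.3   86.1] roll 18.3 j7 -1.16
```

View pics/s4.png

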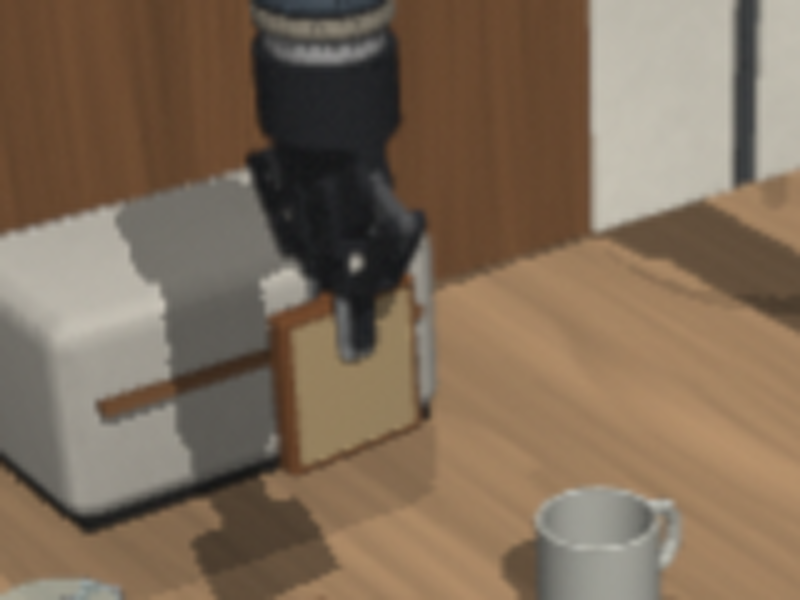

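Emit:
{"api": "servo_tool", "payload": {
  "targets": [
    {"dx": -6, "dy": 0, "dz": 2, "roll": 0},
    {"dx": -18, "dy": 0, "dz": 5, "roll": 1},
    {"dx": -36, "dy": 0, "dz": 10, "roll": 3},
    {"dx": -58, "dy": 0, "dz": 17, "roll": 5},
    {"dx": -82, "dy": 0, "dz": 24, "roll": 7},
    {"dx": -108, "dy": 0, "dz": 32, "roll": 9},
    {"dx": -134, "dy": 0, "dz": 40, "roll": 11},
    {"dx": -160, "dy": 0, "dz": 48, "roll": 13},
    {"dx": -185, "dy": 0, "dz": 55, "roll": 15},
    {"dx": -205, "dy": 0, "dz": 61, "roll": 17}
  ]
}}

```text
clock: 6.4
position: [0.5886, -0.0509, 0.2788]
orientation: [-0.448, 0.446, -0.547, 0.549]
ft_force: [-0.1, 0.7, -0.1]
width: 0.0155
```

Run:
```python
from h import *
go([.606,.033,.28],-13)
```

```text
clock 6.4 pos [ 0.5886 -0.0509  0.2788] jawyaw -101.6 toolY [ 0.003 -0.001 -1.   ] F [-0.1  0.7 -0.1] w 15.5
dx dy dz [-85.7  -1.2   0.1] roll 1.4 j7 -1.83
```

Emit:
{"api": "servo_tool", "payload": {
  "targets": [
    {"dx": -20, "dy": 0, "dz": 0, "roll": 0.5},
    {"dx": -40, "dy": 0, "dz": 0, "roll": 1},
    {"dx": -58, "dy": 0, "dz": 0, "roll": 1.4},
    {"dx": -72, "dy": 0, "dz": 0, "roll": 1.4},
    {"dx": -82, "dy": 0, "dz": 0, "roll": 1.4},
    {"dx": -86, "dy": 0, "dz": 0, "roll": 1.4},
    {"dx": -86, "dy": 0, "dz": 0, "roll": 1.4},
    {"dx": -86, "dy": 0, "dz": 0, "roll": 1.4}
  ]
}}

```text
clock: 7.2
position: [0.6059, 0.0323, 0.2787]
orientation: [-0.44, 0.439, -0.553, 0.555]
ft_force: [0.6, -0.4, -0.1]
width: 0.0156
```

Run:
```python
from h import *
go([.606,.033,.26],-13)
s=cam("scene");t=cam("top"); crop(s,220,130,370,260,5,"pics/s5.png");crop(t,240,130,380,300,3.5,"pics/t5.png")
```

```text
clock 7.2 pos [0.6059 0.0323 0.2787] jawyaw -103.1 toolY [ 0.003 -0.001 -1.   ] F [ 0.6 -0.4 -0.1] w 15.6
dx dy dz [-0.7 18.7 -0.1] roll -0.1 j7 -2.01
```

View pics/s5.png

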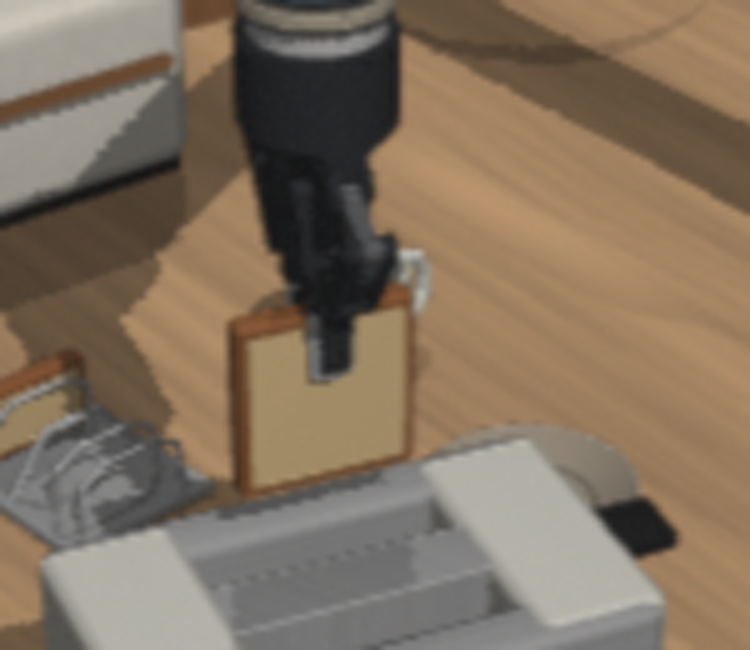

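View pics/t5.png

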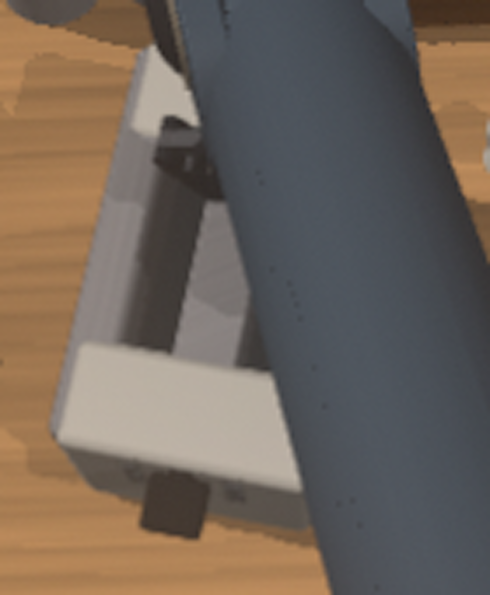

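Run:
```python
from h import *
s=cam("scene")
c5=lambda uv:(np.array(uv)-[220,130]+.5)*5-.5
i5=lambda uv:(np.array(uv)+.5)/5-.5+[220,130]
y=np.radians(-13.1); X=np.array([np.cos(y),np.sin(y),0]);Y=np.array([-np.sin(y),np.cos(y),0])
c=np.array([.606,.0325,.18])
M=[c+a*.065*X+b*.015*Y for a,b in((1,-1),(1,1),(-1,1),(-1,-1))]
print("slot mouth pred",c5(proj(s,M)).round(0).tolist())
p=np.array([.6059,.0323,0])
for z in (.2151,.18):
  print(z,[c5(proj(s,[p+a*.046*X+b*.008*Y+[0,0,z]]))[0].round(0).tolist() for a,b in((1,-1),(1,1),(-1,1),(-1,-1))])
# observed slice bottom near-face corners at z .2151 -> xy
print(back(s,i5([(247,492),(408,460)]),.2151))
T=back(s,np.array([(183,558),(428,492),(211,586),(478,525)])/5+[220,130],.18);print(T)
print(np.round(c5(proj(s,[[.613+a*.135*X[0]+b*.085*Y[0],.067+a*.135*X[1]+b*.085*Y[1],.18] for a,b in((1,-1),(1,1),(-1,1),(-1,-1))])),0))
crop(s,240,205,330,260,8,"pics/s6.png")
```

```text
slot mouth pred [[191.0, 543.0], [213.0, 576.0], [458.0, 513.0], [433.0, 482.0]]
0.2151 [[230.0, 482.0], [242.0, 500.0], [417.0, 456.0], [404.0, 440.0]]
0.18 [[233.0, 541.0], [245.0, 559.0], [417.0, 515.0], [404.0, 498.0]]
[[0.64699064 0.02568287 0.2151    ]
 [0.5684944  0.0504179  0.2151    ]]
[[0.67616313 0.01310239 0.18      ]
 [0.54684458 0.04023996 0.18      ]
 [0.6780141  0.04016859 0.18      ]
 [0.54441975 0.07781671 0.18      ]]
[[ 34. 538.]
 [152. 742.]
 [684. 594.]
 [529. 416.]]
```

View pics/s6.png

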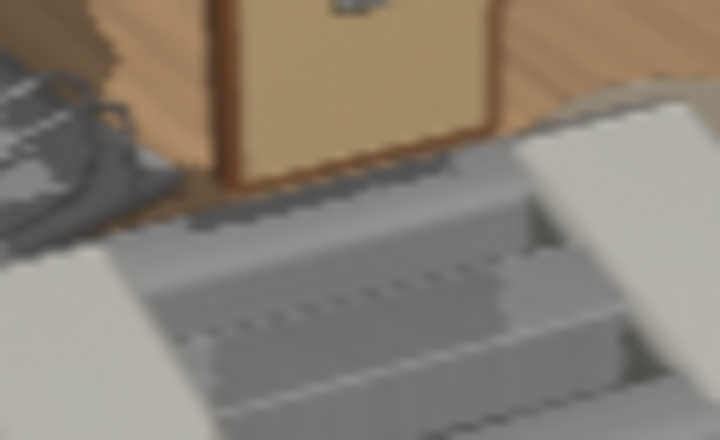

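Run:
```python
from h import *
s=cam("scene")
def sl(p,yaw,foot,x0,y0,k):
    y=np.radians(yaw); X=np.array([np.cos(y),np.sin(y),0]);Y=np.array([-np.sin(y),np.cos(y),0]); p=np.array([p[0],p[1],0.])
    for n,z in(("bot",foot),("top",foot+.096)):
        q=proj(s,[p+a*.046*X+b*.008*Y+[0,0,z] for a,b in((1,-1),(1,1),(-1,1),(-1,-1))])
        print(n,((q-[x0,y0]+.5)*k-.5).round(0).tolist())
sl((.5467,-.2629),5.3,.008,170,130,6)
sl((.5471,-.2632),5.3,.216,170,80,5)
sl((.6059,.0323),-13.1,.215,220,130,5)
```

```text
bot [[366.0, 626.0], [386.0, 640.0], [531.0, 569.0], [511.0, 556.0]]
top [[352.0, 464.0], [372.0, 478.0], [522.0, 410.0], [502.0, 397.0]]
bot [[277.0, 467.0], [295.0, 478.0], [425.0, 424.0], [408.0, 414.0]]
top [[263.0, 310.0], [281.0, 320.0], [417.0, 270.0], [399.0, 260.0]]
bot [[230.0, 483.0], [242.0, 500.0], [417.0, 456.0], [404.0, 440.0]]
top [[223.0, 312.0], [235.0, 329.0], [418.0, 288.0], [404.0, 272.0]]
```

Emit:
{"api": "servo_tool", "payload": {
  "targets": [
    {"dx": -2, "dy": 8, "dz": 0, "roll": 0},
    {"dx": -2, "dy": 16, "dz": 0, "roll": 0},
    {"dx": -2, "dy": 24, "dz": 0, "roll": 0},
    {"dx": -2, "dy": 30, "dz": 0, "roll": 0},
    {"dx": -2, "dy": 34, "dz": 0, "roll": 0},
    {"dx": -2, "dy": 34, "dz": 0, "roll": 0}
  ]
}}

```text
clock: 8.0
position: [0.6061, 0.0343, 0.244]
orientation: [-0.44, 0.439, -0.553, 0.555]
ft_force: [-0.1, -1.2, 0.7]
width: 0.0156
```

Run:
```python
from h import *
go([.606,.034,.192],-13)
s=cam("scene"); crop(s,240,165,330,260,6.2,"pics/s7.png")
```

```text
clock 8.0 pos [0.6061 0.0343 0.244 ] jawyaw -103.1 toolY [ 0.002 -0.001 -1.   ] F [-0.1 -1.2  0.7] w 15.6
dx dy dz [ 0.3 52.  -0.2] roll -0.1 j7 -2.02
```

View pics/s7.png

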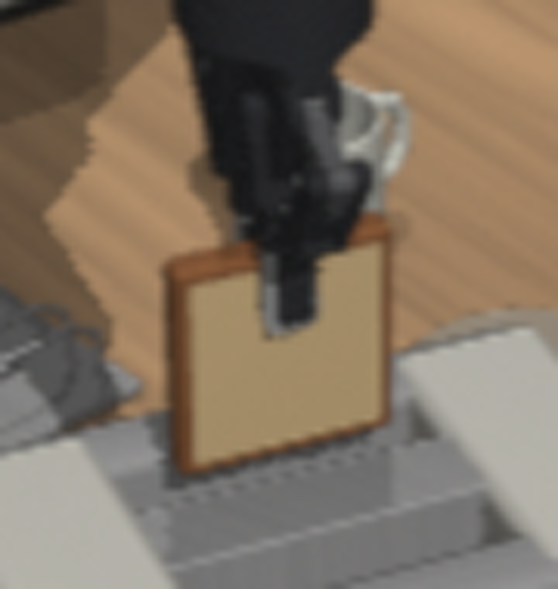

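Emit:
{"api": "servo_tool", "payload": {
  "targets": [
    {"dx": -2, "dy": 0, "dz": 0, "roll": 0},
    {"dx": -2, "dy": 6, "dz": 0, "roll": 0},
    {"dx": -2, "dy": 12, "dz": 0, "roll": 0},
    {"dx": -2, "dy": 15, "dz": 0, "roll": 0},
    {"dx": -2, "dy": 15, "dz": 0, "roll": 0}
  ]
}}

```text
clock: 8.55
position: [0.6065, 0.0362, 0.2287]
orientation: [-0.44, 0.439, -0.553, 0.554]
ft_force: [-0.1, 0.4, -0.3]
width: 0.0156
```

Run:
```python
from h import *
go([.606,.036,.192],-13)
s=cam("scene"); crop(s,240,165,330,260,6.2,"pics/s8.png")
```

```text
clock 8.55 pos [0.6065 0.0362 0.2287] jawyaw -103.1 toolY [ 0.002 -0.001 -1.   ] F [-0.1  0.4 -0.3] w 15.6
dx dy dz [ 0.3 36.7 -0.5] roll -0.1 j7 -2.03
```

View pics/s8.png

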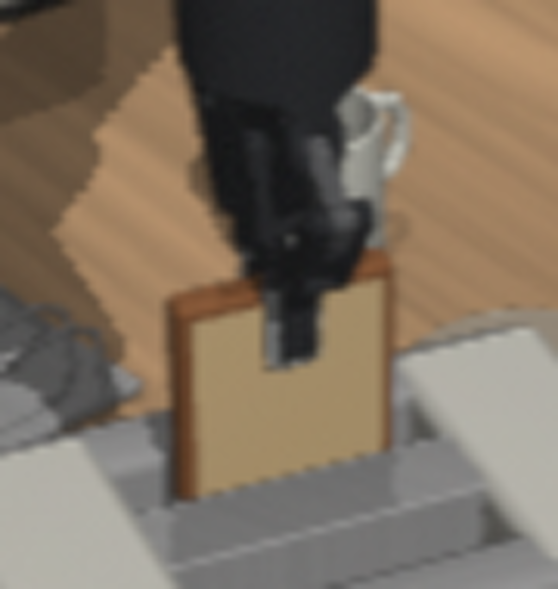

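Emit:
{"api": "servo_tool", "payload": {
  "targets": [
    {"dx": 0, "dy": 7, "dz": 0, "roll": 0},
    {"dx": 0, "dy": 14, "dz": 0, "roll": 0},
    {"dx": 0, "dy": 21, "dz": 0, "roll": 0},
    {"dx": 0, "dy": 27, "dz": 0, "roll": 0},
    {"dx": 0, "dy": 32, "dz": 0, "roll": 0},
    {"dx": 0, "dy": 36, "dz": 0, "roll": 0},
    {"dx": 0, "dy": 36, "dz": 0, "roll": 0}
  ]
}}

```text
clock: 9.3
position: [0.6065, 0.0362, 0.1924]
orientation: [-0.44, 0.44, -0.553, 0.554]
ft_force: [0.4, -0.3, -0.6]
width: 0.0158
```

Run:
```python
from h import *
go([.606,.036,.191],-13)
s=cam("scene"); crop(s,240,165,330,260,6.2,"pics/s9.png")
```

```text
clock 9.3 pos [0.6065 0.0362 0.1924] jawyaw -103.1 toolY [ 0.001 -0.001 -1.   ] F [ 0.4 -0.3 -0.6] w 15.8
dx dy dz [ 0.3  1.4 -0.4] roll -0.1 j7 -2.04
```

View pics/s9.png

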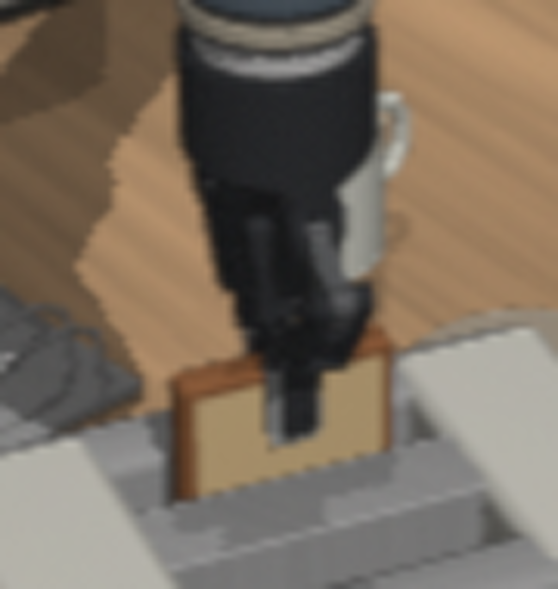

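Emit:
{"api": "servo_tool", "payload": {
  "targets": [
    {"dx": 0, "dy": 1.5, "dz": 0, "roll": 0},
    {"dx": 0, "dy": 1.5, "dz": 0, "roll": 0}
  ]
}}

```text
clock: 9.55
position: [0.6068, 0.0362, 0.1914]
orientation: [-0.44, 0.439, -0.553, 0.555]
ft_force: [1.2, -0.6, -0.9]
width: 0.0156
```

Emit:
{"api": "servo_tool", "payload": {
  "targets": [
    {"dx": 0, "dy": 0, "dz": 0, "roll": 0},
    {"dx": 0, "dy": 0, "dz": 0, "roll": 0},
    {"dx": 0, "dy": 0, "dz": 0, "roll": 0},
    {"dx": 0, "dy": 0, "dz": 0, "roll": 0},
    {"dx": 0, "dy": -5, "dz": 0, "roll": 0},
    {"dx": 0, "dy": -15, "dz": 0, "roll": 0},
    {"dx": 0, "dy": -30, "dz": 0, "roll": 0},
    {"dx": 0, "dy": -50, "dz": 0, "roll": 0},
    {"dx": 0, "dy": -75, "dz": 0, "roll": 0},
    {"dx": 0, "dy": -95, "dz": 0, "roll": 0}
  ],
  "gripper": 50
}}

```text
clock: 10.55
position: [0.6071, 0.0365, 0.2895]
orientation: [-0.441, 0.438, -0.552, 0.555]
ft_force: [0.5, 0.6, -0.4]
width: 0.0497
```

Run:
```python
from h import *
go([.458,.103,.26],-13)
s=cam("scene"); crop(s,220,130,370,260,5,"pics/s10.png")
```

```text
clock 10.55 pos [0.6071 0.0365 0.2895] jawyaw -103.1 toolY [ 0.005 -0.001 -1.   ] F [ 0.5  0.6 -0.4] w 49.7
dx dy dz [ -30.9   28.7 -160.5] roll -0.1 j7 -2.01
```

View pics/s10.png

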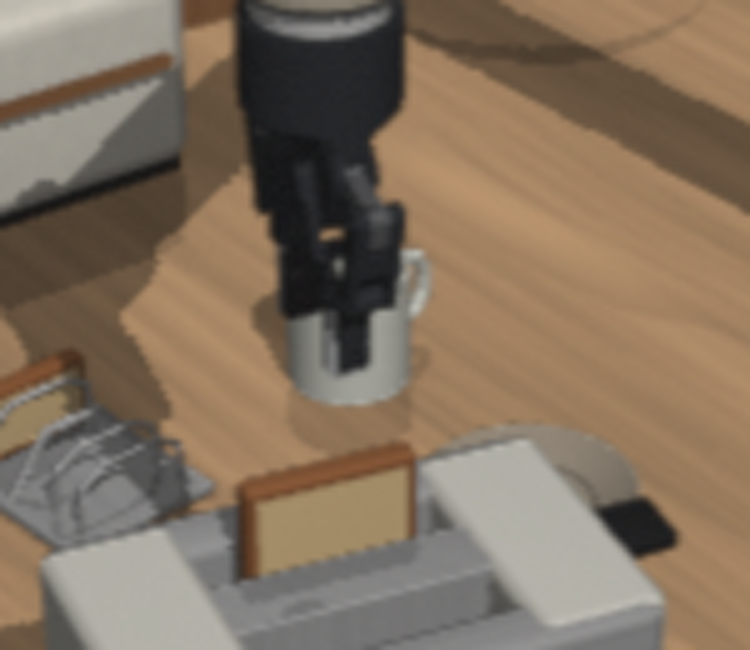

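Emit:
{"api": "servo_tool", "payload": {
  "targets": [
    {"dx": -3, "dy": 0, "dz": -15, "roll": 0},
    {"dx": -8, "dy": 0, "dz": -35, "roll": 0},
    {"dx": -13, "dy": 0, "dz": -60, "roll": 0},
    {"dx": -18, "dy": 0, "dz": -85, "roll": 0},
    {"dx": -22, "dy": 0, "dz": -110, "roll": 0},
    {"dx": -26, "dy": 0, "dz": -130, "roll": 0},
    {"dx": -29, "dy": 0, "dz": -148, "roll": 0},
    {"dx": -31, "dy": 0, "dz": -160, "roll": 0},
    {"dx": -31, "dy": 0, "dz": -160, "roll": 0},
    {"dx": -31, "dy": 0, "dz": -160, "roll": 0}
  ],
  "gripper": 0
}}

```text
clock: 11.6
position: [0.4604, 0.103, 0.2916]
orientation: [-0.443, 0.436, -0.551, 0.557]
ft_force: [1.1, 0.3, -0.7]
width: -0.0001
```

Run:
```python
from h import *
go([.458,.103,.176],-13)
```

```text
clock 11.6 pos [0.4604 0.103  0.2916] jawyaw -103.1 toolY [ 0.012 -0.    -1.   ] F [ 1.1  0.3 -0.7] w -0.1
dx dy dz [  0.9 115.6  -3.7] roll -0.1 j7 -2.15
```

Emit:
{"api": "servo_tool", "payload": {
  "targets": [
    {"dx": 1, "dy": 12, "dz": -3, "roll": 0},
    {"dx": 1, "dy": 28, "dz": -3, "roll": 0},
    {"dx": 1, "dy": 45, "dz": -3, "roll": 0},
    {"dx": 1, "dy": 62, "dz": -3, "roll": 0},
    {"dx": 1, "dy": 78, "dz": -3, "roll": 0},
    {"dx": 1, "dy": 92, "dz": -4, "roll": 0},
    {"dx": 1, "dy": 102, "dz": -4, "roll": 0},
    {"dx": 1, "dy": 106, "dz": -4, "roll": 0},
    {"dx": 1, "dy": 106, "dz": -4, "roll": 0}
  ]
}}

```text
clock: 12.5
position: [0.4575, 0.1027, 0.1849]
orientation: [-0.442, 0.437, -0.551, 0.556]
ft_force: [-0.1, -0.1, 0.6]
width: -0.0002
```

Run:
```python
from h import *
go([.458,.103,.118],-13)
s=cam("scene"); t=cam("top");crop(s,260,130,390,260,4.6,"pics/s11.png");crop(t,240,160,370,300,4.2,"pics/t11.png")
```

```text
clock 12.5 pos [0.4575 0.1027 0.1849] jawyaw -103.2 toolY [ 0.011 -0.    -1.   ] F [-0.1 -0.1  0.6] w -0.2
dx dy dz [-0.3 66.9 -0.3] roll -0.2 j7 -2.21
```

View pics/s11.png

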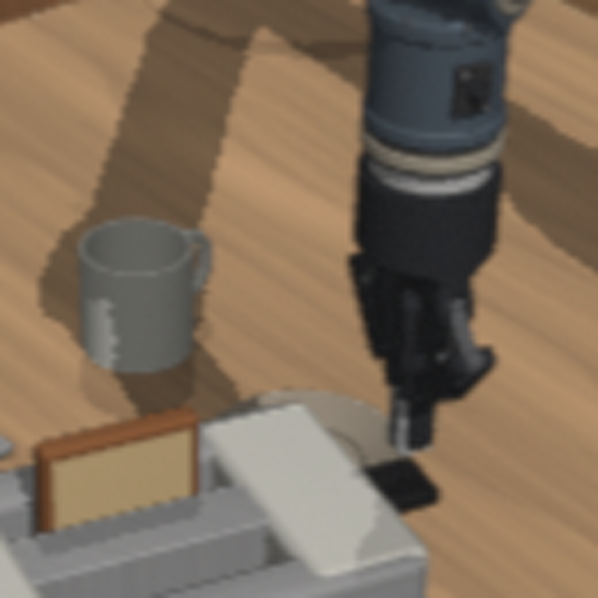

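View pics/t11.png

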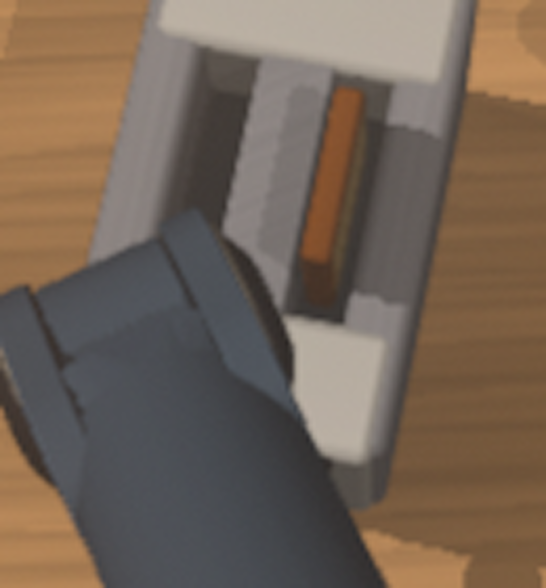

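Emit:
{"api": "servo_tool", "payload": {
  "targets": [
    {"dx": 0, "dy": 5, "dz": 0, "roll": 0},
    {"dx": 0, "dy": 10, "dz": 0, "roll": 0},
    {"dx": 0, "dy": 14, "dz": 0, "roll": 0},
    {"dx": 0, "dy": 17, "dz": 0, "roll": 0},
    {"dx": 0, "dy": 20, "dz": 0, "roll": 0},
    {"dx": 0, "dy": 23, "dz": 0, "roll": 0},
    {"dx": 0, "dy": 26, "dz": 0, "roll": 0},
    {"dx": 0, "dy": 29, "dz": 0, "roll": 0},
    {"dx": 0, "dy": 32, "dz": 0, "roll": 0},
    {"dx": 0, "dy": 32, "dz": 0, "roll": 0}
  ]
}}

```text
clock: 13.6
position: [0.4582, 0.103, 0.1537]
orientation: [-0.443, 0.436, -0.551, 0.557]
ft_force: [-2.1, 0.2, 4.4]
width: 0.0
```

Run:
```python
from h import *
go([.458,.103,.118],-13)
s=cam("scene"); crop(s,260,130,390,260,4.6,"pics/s12.png")
```

```text
clock 13.6 pos [0.4582 0.103  0.1537] jawyaw -103.1 toolY [ 0.012 -0.    -1.   ] F [-2.1  0.2  4.4] w 0.0
dx dy dz [ 0.1 35.7 -0.6] roll -0.1 j7 -2.23
```

View pics/s12.png

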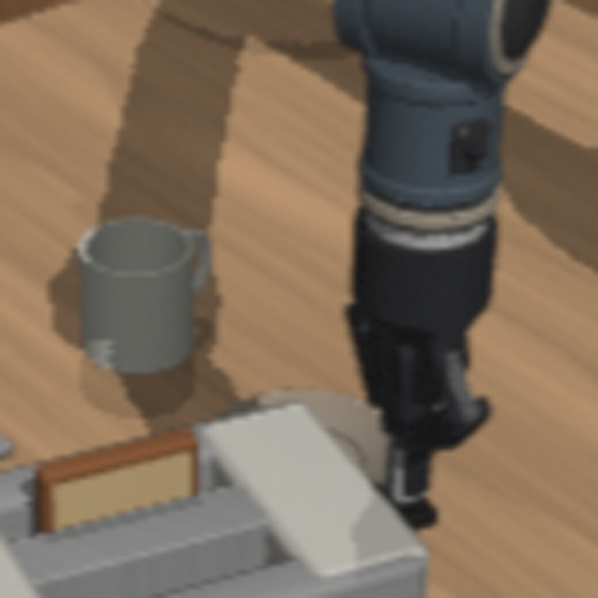

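Contact is good: about 14 mm of lever travel, and the slice is sinking with it. Continue.

Emit:
{"api": "servo_tool", "payload": {
  "targets": [
    {"dx": 0, "dy": 4, "dz": 0, "roll": 0},
    {"dx": 0, "dy": 8, "dz": 0, "roll": 0},
    {"dx": 0, "dy": 12, "dz": 0, "roll": 0},
    {"dx": 0, "dy": 16, "dz": 0, "roll": 0},
    {"dx": 0, "dy": 20, "dz": 0, "roll": 0},
    {"dx": 0, "dy": 24, "dz": 0, "roll": 0},
    {"dx": 0, "dy": 28, "dz": 0, "roll": 0},
    {"dx": 0, "dy": 31, "dz": 0, "roll": 0},
    {"dx": 0, "dy": 34, "dz": 0, "roll": 0},
    {"dx": 0, "dy": 34, "dz": 0, "roll": 0}
  ]
}}

```text
clock: 14.65
position: [0.4583, 0.103, 0.12]
orientation: [-0.442, 0.437, -0.551, 0.557]
ft_force: [-4.2, -0.6, 7.7]
width: 0.0001
```

Run:
```python
from h import *
go([.458,.103,.118],-13)
s=cam("scene"); crop(s,220,130,390,290,3.5,"pics/s13.png")
```

```text
clock 14.65 pos [0.4583 0.103  0.12  ] jawyaw -103.1 toolY [ 0.011 -0.001 -1.   ] F [-4.2 -0.6  7.7] w 0.1
dx dy dz [ 0.1  2.  -0.3] roll -0.1 j7 -2.26
```

View pics/s13.png

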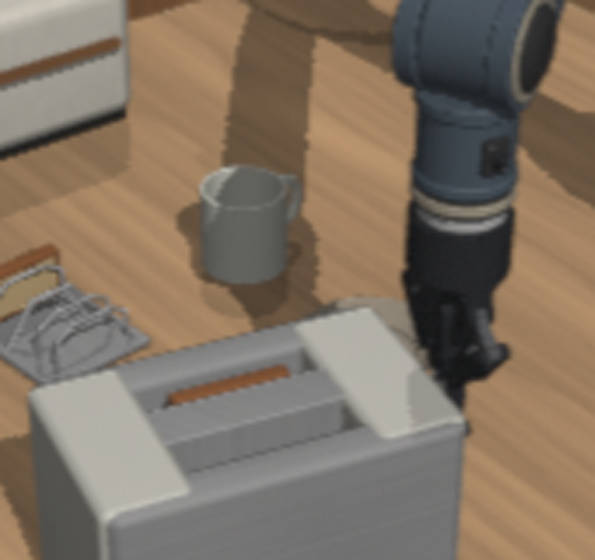

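Emit:
{"api": "servo_tool", "payload": {
  "targets": [
    {"dx": 0, "dy": 0.5, "dz": 0, "roll": 0},
    {"dx": 0, "dy": 0.5, "dz": 0, "roll": 0},
    {"dx": 0, "dy": 0.5, "dz": 0, "roll": 0},
    {"dx": 0, "dy": 0.5, "dz": 0, "roll": 0},
    {"dx": 0, "dy": 0.5, "dz": 0, "roll": 0}
  ]
}}

```text
clock: 15.2
position: [0.4583, 0.103, 0.1201]
orientation: [-0.442, 0.437, -0.551, 0.557]
ft_force: [-2.9, -0.5, 7.5]
width: -0.0001
```

Run:
```python
from h import *
go([.458,.103,.118],-13)
```

```text
clock 15.2 pos [0.4583 0.103  0.1201] jawyaw -103.1 toolY [ 0.011 -0.001 -1.   ] F [-2.9 -0.5  7.5] w -0.1
dx dy dz [ 0.1  2.1 -0.3] roll -0.1 j7 -2.26
```

Run:
```python
from plant import env
print(env.close_job())
s=env.read_state(); print(s["clock"],s["position"],s["ft_force"])
```

```text
the job is handed in; nothing more can be done
None
the job is handed in; nothing more can be done
```

I took the whole slice out of the rack, stood it in the toaster's right-hand slot (the -y one), and let go while the lever was still up. I then pressed the lever down with the closed gripper and handed the job in at about 15.2 s of the 54 s, still holding it there.

**Last checks:**
- **Lever:** the fingertip held steady at 0.120 m, which puts the lever about 48 mm down (third click). The upward force on the tool was 7.5 N, close to the stated 8 N.
- **Slice:** the last picture shows it lowered below the toaster's top. The picture after letting go showed it standing with only a slight lean.
- **Other objects:** the half slice and mug look unmoved in the last picture. I didn't check the others at the end, and the gripper never went near them at a low height.

**Disagreements:**
- **Cameras:** the two cameras put the toaster and slice about 10–15 mm apart. I relied on the top camera and shifted the slice about 4 mm toward +y before inserting it. After release it stood close to the slot's +y wall, so that shift was probably a little too much.
- **Sideways force:** a force of 3–4 N along x while pressing the lever was probably friction on the tab, but I didn't look into it.

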